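# Check the charge of two battery packs

## Task

Check the charge of two of the tool battery packs standing on the bench, the orange one first and then the blue one: with the fingertips, gently press the white round check button on top of the pack fully in, keep it in for a second so that its lamps light, and let it spring out. Do not touch the yellow and green packs, leave every pack and everything else standing where it is (nothing is to be gripped, shoved or lifted), and finish clear of it all.

Things in the scene. Friction and masses are not known exactly. Their poses are not given: they have to be found in the camera images.
- orange_pack: orange plastic tool battery pack standing loose on the bench, 108 (x) x 68 (y) x 46 mm high, about 0.6 kg, with a black 56 x 46 mm contact block 5 mm high (51 mm over the bench) on the rear of its top; origin at the centre of its underside, x to the contact-block end, z up; its check button stands at x = -31 mm, y = 0
- orange_check_top (a point): centre of the top face of the orange pack's charge-check button: a white round button, 22 mm across, in a black collar (31 mm across, 3 mm high) on the pack's top; it stands 60 mm over the bench when out and 52 mm when fully in, and this point moves with it
- orange_check (a joint): how far the orange check button is pressed straight down: 0 out, 0.008 m fully in; spring, about 1.3 N at first and 5 N fully in; springs back when let go
- blue_pack: blue plastic tool battery pack standing loose on the bench, 108 (x) x 68 (y) x 46 mm high, about 0.6 kg, with a black 56 x 46 mm contact block 5 mm high (51 mm over the bench) on the rear of its top; origin at the centre of its underside, x to the contact-block end, z up; its check button stands at x = -31 mm, y = 0
- blue_check_top (a point): centre of the top face of the blue pack's charge-check button: a white round button, 22 mm across, in a black collar (31 mm across, 3 mm high) on the pack's top; it stands 60 mm over the bench when out and 52 mm when fully in, and this point moves with it
- blue_check (a joint): how far the blue check button is pressed straight down: 0 out, 0.008 m fully in; spring, about 1.3 N at first and 5 N fully in; springs back when let go
- yellow_pack: yellow plastic tool battery pack standing loose on the bench, 108 (x) x 68 (y) x 46 mm high, about 0.6 kg, with a black 56 x 46 mm contact block 5 mm high (51 mm over the bench) on the rear of its top; origin at the centre of its underside, x to the contact-block end, z up; its check button stands at x = -31 mm, y = 0
- yellow_check_top (a point): centre of the top face of the yellow pack's charge-check button: a white round button, 22 mm across, in a black collar (31 mm across, 3 mm high) on the pack's top; it stands 60 mm over the bench when out and 52 mm when fully in, and this point moves with it
- yellow_check (a joint): how far the yellow check button is pressed straight down: 0 out, 0.008 m fully in; spring, about 1.3 N at first and 5 N fully in; springs back when let go
- green_pack: green plastic tool battery pack standing loose on the bench, 108 (x) x 68 (y) x 46 mm high, about 0.6 kg, with a black 56 x 46 mm contact block 5 mm high (51 mm over the bench) on the rear of its top; origin at the centre of its underside, x to the contact-block end, z up; its check button stands at x = -31 mm, y = 0
- green_check_top (a point): centre of the top face of the green pack's charge-check button: a white round button, 22 mm across, in a black collar (31 mm across, 3 mm high) on the pack's top; it stands 60 mm over the bench when out and 52 mm when fully in, and this point moves with it
- green_check (a joint): how far the green check button is pressed straight down: 0 out, 0.008 m fully in; spring, about 1.3 N at first and 5 N fully in; springs back when let go
- tape_roll: grey roll of tape lying flat, 90 mm across, 40 mm high; origin at the centre of its underside; to be left alone
- screwdriver: red-handled screwdriver lying on the bench, about 200 mm long and 26 mm thick, origin at mid-length on the bench, its length along its x (handle to -x); to be left alone
- screw_jar: glass screw jar with a steel cap, 64 mm across, 85 mm high; origin at the centre of its underside; to be left alone
- paint_tin: blue-labelled paint tin, 90 mm across, 100 mm high; origin at the centre of its underside; to be left alone
- mug: white mug, 80 mm across, 90 mm high, handle at +y; origin at the centre of its underside; to be left alone
- offcut: pale wood offcut, 120 (x) x 60 (y) x 38 mm high; origin at the centre of its underside; to be left alone
Not all that is in view belongs to the job. What is shaped like the orange_pack but pink or red is not meant. What is shaped like the blue_pack but purple is not meant.

How it is judged:
On the way, in this order (a step that is already met when the one before it is completed fails the run):
1. the orange check button is pressed in (at least 5 of its 8 mm) and kept in for 0.5 s (value of joint orange_check above 0.005 m), for 0.5 s.
2. the orange check button is let go and springs out (value of joint orange_check below 0.001 m), for 0.1 s.
3. the blue check button is pressed in (at least 5 of its 8 mm) and kept in for 0.5 s (value of joint blue_check above 0.005 m), for 0.5 s.
4. the blue check button is let go and springs out (value of joint blue_check below 0.001 m), for 0.1 s.
At the end, for the whole second after the job is handed in: All four check buttons are out (pressed less than 1 mm); every pack stands upright (within 0.1 rad), at rest, within 15 mm of where it stood at the start, and every other loose thing within 15 mm of its start (value of joint each of orange_check, blue_check, yellow_check, green_check below 0.001 m and distance of each of orange_pack, blue_pack, yellow_pack, green_pack, tape_roll, screwdriver, screw_jar, paint_tin, mug, offcut from where it was at the start of the episode below 0.015 m and angle between each of orange_pack, blue_pack, yellow_pack, green_pack's own z axis and vertical below 0.1 rad and linear speed of each of orange_pack, blue_pack, yellow_pack, green_pack below 0.02 m/s); the robot touches nothing.
It fails at once if the yellow or the green pack is touched (more than 1 N), or its button pressed more than 2 mm ((contact force between yellow_pack and the fingers above 1 N or contact force between yellow_pack and the arm above 1 N) or (contact force between green_pack and the fingers above 1 N or contact force between green_pack and the arm above 1 N) or value of joint any of yellow_check, green_check above 0.002 m).
It fails at once if the orange or the blue pack is pressed harder than 30 N (contact force between any of orange_pack, blue_pack and the fingers above 30 N or contact force between any of orange_pack, blue_pack and the arm above 30 N).
It fails at once if a pack is lifted more than 8 mm, tipped more than 0.25 rad or shoved more than 20 mm (height (world z) of any of orange_pack, blue_pack, yellow_pack, green_pack above 0.008 m or angle between any of orange_pack, blue_pack, yellow_pack, green_pack's own z axis and vertical above 0.25 rad or distance of any of orange_pack, blue_pack, yellow_pack, green_pack from where it was at the start of the episode above 0.02 m).
It fails at once if another thing on the bench is moved more than 20 mm (distance of any of tape_roll, screwdriver, screw_jar, paint_tin, mug, offcut from where it was at the start of the episode above 0.02 m).
It also fails if it takes over 48 s, if anything falls off the work surface, if the arm or the gripper's body presses on something with over 40 N, if the wrist force passes 120 N, or if a joint passes its speed limit or range.

## Robot

A 6-joint arm with a two-finger parallel gripper is mounted at the origin on the work surface. World frame = base frame: x ahead of the robot, y to its left, z up, the work surface at z = 0. Lengths are in m, angles in rad, forces in N, time in s.
With the tool pointing down it reaches from about 0.3 to 0.875 m from the base axis. Payload 6.4 kg.
Tool frame: the origin (TCP) lies midway between the tips of the shut fingers; the grasp point (between the pads) lies 19 mm behind it; z points along the fingers, y is the line along which they close (so a half turn about z gives the same grasp; the last joint's range is limited). The gripper opens to 85 mm and grips with 20 to 120 N. Pads are 22 mm wide; open, the fingers measure 114 mm over their backs; the gripper's body (76 mm by 85 mm) begins 54 mm behind the grasp point. The pads swing forward as they close: fully open they stand 13 mm farther back than shut.
Start: joints at [-1.511, 0.181, 1.607, -0, 1.354, -0.206], TCP at [0.151, -0.555, 0.231] pointing down, gripper open.
Joint ranges: [-2.99, 2.99], [-0.89, 2.07], [0.3, 2.58], [-1.14, 4.28], [0, 2.63], [-3.12, 3.12]. Speed limits (rad/s): [2.57, 2.57, 3.01, 3.14, 3.14, 3.14].

## Interface

Orientations are given as [roll, pitch, yaw] about the fixed x, y, z axes, in that order (R = Rz(yaw) Ry(pitch) Rx(roll)).
In Python, from workcell import env, snapshot, sign_off gives the robot as it stands. The module is installed in compiled form; this text tells all that it offers.
- The arm moves only by the tool play_rows, never from a script. Its arguments are lists of equal length, an entry for each row: "translation": the shift along the tool's x, y, z in cm, a list of three; "rot": the turn, a rotation vector about the tool's x, y, z in rad, a list of three; "hand": the closure, from -1 (fully open) to 1 (shut). A call has 1 to 20 rows; each row is the pose to reach, as a shift and turn from the pose commanded when the call began, along the tool's axes at that moment; what a row does not reach only later rows make up. A row lasts 1/8 s, in which the tool goes at most 62.5 mm and 10.7 degrees, less where a joint would pass 70% of its speed; a pose out of reach is approached as far as the arm can. A call with a gripper value outside its range is refused whole. The fingers move at their own pace and stop on an object; "grip_force" is the grip in N (left out, the last holds). Time passes only in rows, so rows that repeat a pose let the fingers close. It gives the time, the measured TCP pose, the force, the opening and the grip force at its end, in the units of the state.
- env.read_state(): the state, without advancing time (a new reading comes with each control period).
- snapshot(name): name is "scene" or "top" or "wrist"; returns a dict with "frame" (420x560x3 uint8, blue, green, red), "range_z" (420x560 float32, m along the optical axis (not along the pixel's ray), 0 where there is no reading), "fovy" (degrees; the focal length in pixels is half the picture's height over the tangent of half this angle, whatever the lens; pixels are square), "cx", "cy" (the principal point, pixels), "extrinsics" (4x4, takes a point from world to camera coordinates). Camera axes: x right, y up, looking along -z (the intrinsics and any distortion apply to the point x, -y, -z); pixel columns grow to the right and rows downward; lengths in m; the calibration is good to about 2 mm. A picture is of the moment at which its call begins.
- sign_off(): hands the job in; it is judged then, once.
The state is a dict: "time": time; "joints": joint angles; "dq": joint speeds; "tau": joint torques, N m; "eef_pos": TCP position; "tool_rot": TCP orientation; "contact_force": force on the tool from outside, world axes, zero at the start; "wrist_torque": the same for the moment, N m; "opening": finger opening in m; "gripper_force": force on a finger pad.
Only numpy, scipy, OpenCV 4.12 (cv2) and the standard library are available. Lean on these libraries where they do the work, as an engineer would, in place of code of your own. Each camera call takes 0.05 s, during which the arm holds its last target. There are 200 camera calls.

## Working session

There is one attempt and no reset: what is moved stays moved. The work goes in short steps, Python scripts to look and compute and a tool call to move; the robot and the scene stay as the last step left them, time stands still between calls to the robot, and variables do not carry over. Pictures are saved under pics/ and viewed, at most 10 in all, crops included, and the job is handed in when it is done.

Besides the shell and the picture viewer there is one more tool, called after "Call:" by a JSON object that holds its "fn" and its "kwargs", one argument or row to a line. play_rows: Moves the arm, as the interface text tells. Its arguments: {"type":"object","properties":{"translation":{"type":"array"},"rot":{"type":"array"},"hand":{"type":"array"},"grip_force":{"type":"number"}},"required":["translation","rot","hand"]}

```bash
mkdir -p pics
python3 - <<'E'
from workcell import env,snapshot
import cv2,pickle
for n in("scene","top"):
    s=snapshot(n);cv2.imwrite(f"pics/{n}0.png",s["frame"]);pickle.dump(s,open(n+".pkl","wb"))
    print(n,s["fovy"],s["cx"],s["cy"],s["extrinsics"].round(3).tolist(),[k for k in s])
print(env.read_state())
E
```

```text
scene 45.7074682329134 266.21660778590734 205.36578495949115 [[-0.527, 0.849, 0.016, 0.359], [-0.59, -0.38, 0.713, 0.236], [0.611, 0.366, 0.701, -1.728], [0.0, 0.0, 0.0, 1.0]] ['frame', 'range_z', 'fovy', 'cx', 'cy', 'extrinsics']
top 50.77323123459549 280.05121311450284 204.76261442219595 [[-0.01, -1.0, -0.006, -0.051], [0.981, -0.011, 0.192, -0.539], [-0.192, -0.004, 0.981, -1.519], [0.0, 0.0, 0.0, 1.0]] ['frame', 'range_z', 'fovy', 'cx', 'cy', 'extrinsics']
{'time': 0.1, 'joints': array([-1.51126868e+00,  1.81502891e-01,  1.60795585e+00, -6.31782454e-06,
        1.35379984e+00, -2.06293328e-01]), 'dq': array([ 0.00221909, -0.00215257, -0.00213918,  0.00108951,  0.00147676,
        0.00068921]), 'tau': array([ 7.45339389e-05, -4.45881486e+01, -3.52238846e+01, -4.37012814e-04,
        4.11871006e-03, -1.84631830e-05]), 'eef_pos': array([ 0.15104019, -0.55426528,  0.2304308 ]), 'tool_rot': array([-3.13996078e+00, -3.35201722e-04,  2.65822071e-01]), 'contact_force': array([-0.38186626, -0.62504388, -0.63641217]), 'wrist_torque': array([ 0.03140713,  0.06141068, -0.0199209 ]), 'gripper_force': 0.0, 'opening': 0.08547560014190281}
```

View pics/top0.png

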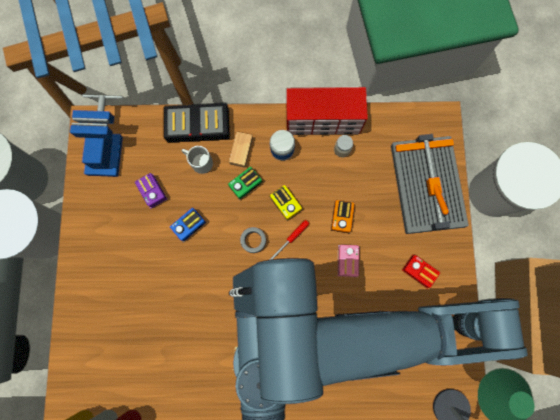

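View pics/scene0.png

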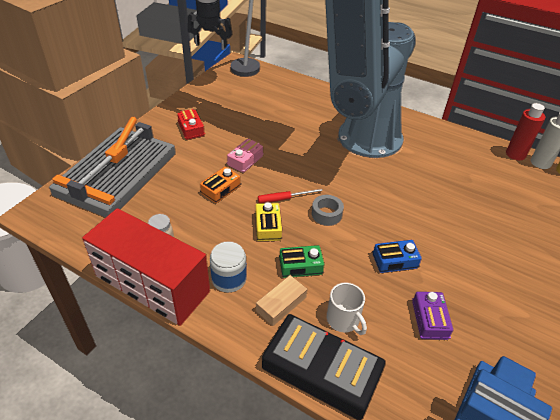

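The top view shows the orange pack at about (344,216) with its button near (342,227), and the blue pack at about (187,225) with its button near (180,232). The yellow (286,202) and green (246,182) packs lie between them. The pink, red and purple packs are decoys.

```bash
cat > h.py <<'E'
import numpy as np,cv2
def ray(s,u,v,z):
    f=s["frame"].shape[0]/2/np.tan(np.radians(s["fovy"]/2));E=s["extrinsics"];R=E[:3,:3];c=-R.T@E[:3,3]
    d=R.T@np.array([(u-s["cx"])/f,-(v-s["cy"])/f,-1.]);return c+d*(z-c[2])/d[2]
def white(s,box,sat=60,val=170):
    x0,y0,x1,y1=box;h=cv2.cvtColor(s["frame"][y0:y1,x0:x1],cv2.COLOR_BGR2HSV)
    m=((h[...,1]<sat)&(h[...,2]>val)).astype(np.uint8)
    n,l,st,ce=cv2.connectedComponentsWithStats(m)
    return [(st[i,4],ce[i]+[x0,y0]) for i in range(1,n) if st[i,4]>3]
E
python3 - <<'E'
import pickle,numpy as np,cv2
from h import *
S={n:pickle.load(open(n+".pkl","rb")) for n in("top","scene")}
B={"top":dict(o=(325,192,362,240),b=(162,203,212,246),y=(265,180,308,225),g=(222,160,268,205),t=(238,225,270,255)),
 "scene":dict(o=(192,160,250,208),b=(365,230,430,280),y=(245,195,292,245),g=(270,238,332,282))}
for n in B:
  for k,b in B[n].items():
    for a,c in white(S[n],b): print(n,k,a,c.round(1),ray(S[n],*c,.060).round(4))
# pack body centroids by hue (top)
im=cv2.cvtColor(S["top"]["frame"],cv2.COLOR_BGR2HSV)
for k,(lo,hi) in dict(o=(8,16),b=(105,120),y=(24,34),g=(50,75)).items():
  x0,y0,x1,y1=B["top"][k];h=im[y0:y1,x0:x1]
  m=((h[...,0]>=lo)&(h[...,0]<=hi)&(h[...,1]>170)).astype(np.uint8)
  p=np.argwhere(m)[:,::-1].astype(np.float32);r=cv2.minAreaRect(p);c=np.array(r[0])+[x0,y0]
  print(k,len(p),c,r[1:],ray(S["top"],*c,.046).round(3))
big=np.hstack([cv2.resize(S["top"]["frame"][y0:y1,x0:x1],(260,260),interpolation=cv2.INTER_CUBIC) for x0,y0,x1,y1 in [B["top"]["o"],B["top"]["b"]]]+[])
cv2.imwrite("pics/c.png",big)
E
```

```text
top o 28 [342.4 223.2] [ 0.4685 -0.2736  0.06  ]
top b 31 [178.6 228.5] [0.4555 0.2998 0.06  ]
top y 27 [290.5 207.1] [ 0.5277 -0.0928  0.06  ]
top g 29 [237.1 185.5] [0.6081 0.0963 0.06  ]
scene o 24 [227.  170.5] [ 0.4695 -0.2714  0.06  ]
scene o 6 [233.8 177. ] [ 0.4828 -0.2374  0.06  ]
scene b 40 [410.2 245.6] [0.4566 0.3007 0.06  ]
scene b 4 [411.5 256.5] [0.49   0.3165 0.06  ]
scene y 34 [267.7 204.8] [ 0.5285 -0.091   0.06  ]
scene g 47 [313.7 251.4] [0.6096 0.0978 0.06  ]
o 833 [343.  215.5] ((47.0, 36.0), 90.0) [ 0.498 -0.279  0.046]
b 241 [187.37168121 224.42477798] ((18.62627410888672, 29.35049057006836), 48.8140754699707) [0.472 0.273 0.046]
y 366 [285.54000282 201.71999931] ((31.000001907348633, 19.600000381469727), 53.13010025024414) [ 0.55  -0.076  0.046]
g 214 [244.76700783 182.57422638] ((18.208473205566406, 28.061935424804688), 50.52754211425781) [0.622 0.07  0.046]
```

View pics/c.png

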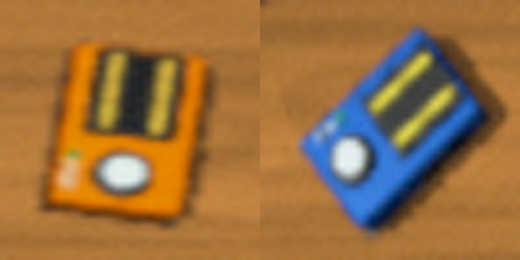

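The crop shows white buttons at the end away from the contact strips. The two views agree to about 2 mm: orange button at (0.469,-0.2725), blue at (0.456,0.300). I'll move above orange with the fingers shutting.

Call:
{"fn": "play_rows", "kwargs": {
  "translation": [
    [1, -0.5, 0],
    [4, -2, 0.5],
    [8, -4, 1.5],
    [12, -6, 2.5],
    [16, -8, 3.5],
    [20, -10, 4.5],
    [24, -12, 5.5],
    [28, -14, 6.5],
    [32, -16, 7],
    [35, -17.5, 7.5],
    [37, -18.4, 8],
    [38.1, -18.9, 8],
    [38.1, -18.9, 8],
    [38.1, -18.9, 8],
    [38.1, -18.9, 8],
    [38.1, -18.9, 8]
  ],
  "rot": [
    [0, 0, 0],
    [0, 0, 0],
    [0, 0, 0],
    [0, 0, 0],
    [0, 0, 0],
    [0, 0, 0],
    [0, 0, 0],
    [0, 0, 0],
    [0, 0, 0],
    [0, 0, 0],
    [0, 0, 0],
    [0, 0, 0],
    [0, 0, 0],
    [0, 0, 0],
    [0, 0, 0],
    [0, 0, 0]
  ],
  "hand": [1, 1, 1, 1, 1, 1, 1, 1, 1, 1, 1, 1, 1, 1, 1, 1],
  "grip_force": 20
}}

```text
time: 2.1
eef_pos: [0.4687, -0.2729, 0.1514]
tool_rot: [3.141, -0.0, 0.265]
contact_force: [-0.3, 0.2, -0.3]
opening: 0.0002
gripper_force: 0.0
```

Run:
```python
from workcell import env,snapshot
from h import *
s=snapshot("wrist");cv2.imwrite("pics/w1.png",s["frame"])
for a,c in white(s,(0,0,560,420)):
  if a>150: print(a,c.round(1),ray(s,*c,.060).round(4))
st=env.read_state();print(st["eef_pos"],st["tool_rot"],st["contact_force"],st["opening"])
```

```text
929 [22.  57.9] [ 0.5276 -0.093   0.06  ]
[ 0.4687632  -0.27281449  0.1514139 ] [ 3.14143646e+00 -7.19381761e-05  2.64974102e-01] [-0.43607817 -0.30072735 -0.15531503] -5.26429154695812e-05
```

View pics/w1.png

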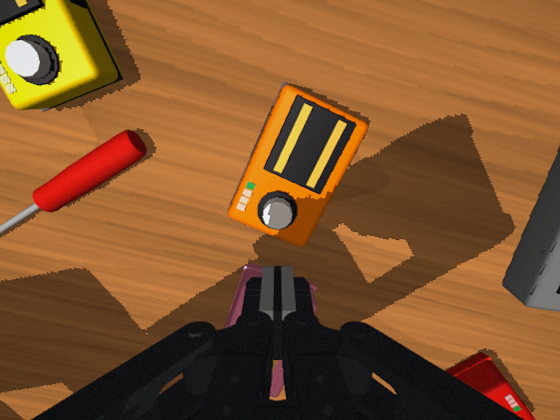

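The wrist view shows the orange button shaded at about (278,211). The fingertips are at about (277,270), and no lamps are lit. I'll check the ray next.

Run:
```python
from workcell import env,snapshot
from h import *
s=snapshot("wrist")
for a,c in white(s,(250,185,310,240),60,90): print(a,c.round(1),ray(s,*c,.060).round(4))
print(ray(s,278,211,.06))
```

```text
728 [276.7 213.4] [ 0.4699 -0.2731  0.06  ]
[ 0.47192457 -0.27356218  0.06      ]
```

Call:
{"fn": "play_rows", "kwargs": {
  "translation": [
    [0.1, 0, 1],
    [0.1, 0, 2.5],
    [0.1, 0, 4],
    [0.1, 0, 5.5],
    [0.1, 0, 7],
    [0.1, 0, 8],
    [0.1, 0, 8.6],
    [0.1, 0, 8.9],
    [0.1, 0, 9.1],
    [0.1, 0, 9.3],
    [0.1, 0, 9.5],
    [0.1, 0, 9.6],
    [0.1, 0, 9.6]
  ],
  "rot": [
    [0, 0, 0],
    [0, 0, 0],
    [0, 0, 0],
    [0, 0, 0],
    [0, 0, 0],
    [0, 0, 0],
    [0, 0, 0],
    [0, 0, 0],
    [0, 0, 0],
    [0, 0, 0],
    [0, 0, 0],
    [0, 0, 0],
    [0, 0, 0]
  ],
  "hand": [1, 1, 1, 1, 1, 1, 1, 1, 1, 1, 1, 1, 1]
}}

```text
time: 3.82
eef_pos: [0.4703, -0.2723, 0.0556]
tool_rot: [3.141, -0.0, 0.266]
contact_force: [0.2, -0.6, 3.5]
opening: -0.0001
gripper_force: 1.6
```

Call:
{"fn": "play_rows", "kwargs": {
  "translation": [
    [0, 0, 0.1],
    [0, 0, 0.2],
    [0, 0, 0.3],
    [0, 0, 0.33],
    [0, 0, 0.33],
    [0, 0, 0.33],
    [0, 0, 0.33],
    [0, 0, 0.33],
    [0, 0, 0.33],
    [0, 0, 0.33],
    [0, 0, 0.33],
    [0, 0, 0.33]
  ],
  "rot": [
    [0, 0, 0],
    [0, 0, 0],
    [0, 0, 0],
    [0, 0, 0],
    [0, 0, 0],
    [0, 0, 0],
    [0, 0, 0],
    [0, 0, 0],
    [0, 0, 0],
    [0, 0, 0],
    [0, 0, 0],
    [0, 0, 0]
  ],
  "hand": [1, 1, 1, 1, 1, 1, 1, 1, 1, 1, 1, 1]
}}

```text
time: 5.32
eef_pos: [0.4702, -0.2723, 0.0521]
tool_rot: [3.141, -0.0, 0.266]
contact_force: [2.2, -1.6, 4.4]
opening: -0.0001
gripper_force: 2.4
```

Run:
```python
from workcell import env,snapshot
from h import *
s=snapshot("wrist");w=s["frame"]
t=snapshot("scene")["frame"][150:220,185:265]
cv2.imwrite("pics/w2.png",np.hstack([cv2.resize(w,(440,330)),cv2.resize(t,(350,330))]))
```

```text
(no output)
```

View pics/w2.png

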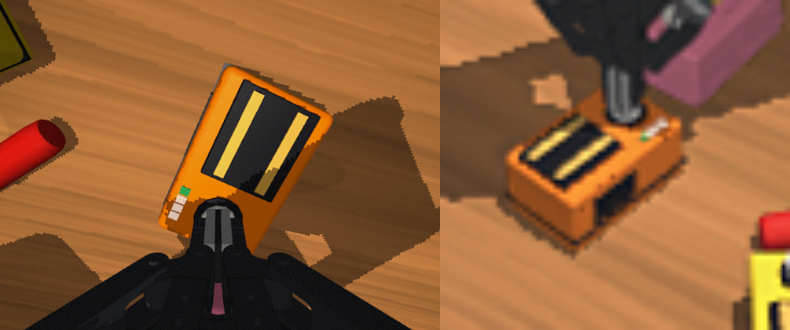

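The pack stands unmoved with the fingers on its button. z 0.052 and 4.4 N mean it is fully in, held for over 1 s. I'll lift and cross to blue.

Call:
{"fn": "play_rows", "kwargs": {
  "translation": [
    [0, 0, -0.5],
    [0, 0, -1.5],
    [0, 0, -4],
    [0, 0, -8],
    [0, 0, -11],
    [0, 0, -12],
    [0.5, -2, -12],
    [1.5, -6, -12],
    [2.7, -11, -12],
    [3.9, -16, -12],
    [5.2, -21, -12],
    [6.4, -26, -12],
    [7.6, -31, -12],
    [8.9, -36, -12],
    [10.1, -41, -12],
    [11.3, -46, -12],
    [12.3, -50, -12],
    [13.1, -53, -12],
    [13.5, -55, -12],
    [13.7, -55.6, -12]
  ],
  "rot": [
    [0, 0, 0],
    [0, 0, 0],
    [0, 0, 0],
    [0, 0, 0],
    [0, 0, 0],
    [0, 0, 0],
    [0, 0, 0],
    [0, 0, 0],
    [0, 0, 0],
    [0, 0, 0],
    [0, 0, 0],
    [0, 0, 0],
    [0, 0, 0],
    [0, 0, 0],
    [0, 0, 0],
    [0, 0, 0],
    [0, 0, 0],
    [0, 0, 0],
    [0, 0, 0],
    [0, 0, 0]
  ],
  "hand": [1, 1, 1, 1, 1, 1, 1, 1, 1, 1, 1, 1, 1, 1, 1, 1, 1, 1, 1, 1]
}}

```text
time: 7.92
eef_pos: [0.4535, 0.3014, 0.1699]
tool_rot: [3.141, 0.004, 0.268]
contact_force: [0.1, 0.3, 0.1]
opening: -0.0001
gripper_force: 0.0
```

Call:
{"fn": "play_rows", "kwargs": {
  "translation": [
    [0, 0, 1],
    [0, 0, 2],
    [0, 0, 2],
    [0, 0, 2]
  ],
  "rot": [
    [0, 0, 0],
    [0, 0, 0],
    [0, 0, 0],
    [0, 0, 0]
  ],
  "hand": [1, 1, 1, 1]
}}

```text
time: 8.43
eef_pos: [0.4563, 0.2998, 0.1519]
tool_rot: [3.142, 0.0, 0.265]
contact_force: [1.5, -0.3, -0.5]
opening: 0.0002
gripper_force: 0.0
```

Run:
```python
from workcell import env,snapshot
from h import *
s=snapshot("wrist");cv2.imwrite("pics/w3.png",s["frame"])
for a,c in white(s,(230,160,340,260),70,110):
  if a>100: print(a,c.round(1),ray(s,*c,.060).round(4))
t=snapshot("top")
for a,c in white(t,(325,192,362,240)): print("orange",a,c.round(1),ray(t,*c,.060).round(4))
st=env.read_state();print(st["time"],st["eef_pos"],st["tool_rot"])
```

```text
639 [275. 215.] [0.4557 0.3004 0.06  ]
orange 29 [342.3 223.1] [ 0.4688 -0.2734  0.06  ]
8.525 [0.45653074 0.30016306 0.15238219] [-3.14153244e+00 -7.16079420e-04  2.65233936e-01]
```

View pics/w3.png

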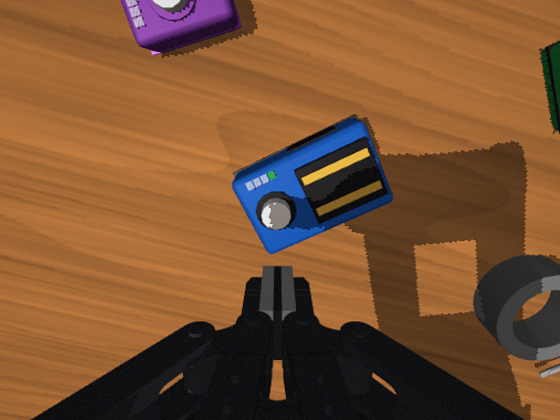

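The fingers point at the blue button, at about (275,213) in the wrist view. The orange pack has not moved. I'll press blue the same way.

Call:
{"fn": "play_rows", "kwargs": {
  "translation": [
    [0, 0, 1],
    [0, 0, 2.5],
    [0, 0, 4],
    [0, 0, 5.5],
    [0, 0, 7],
    [0, 0, 8],
    [0, 0, 8.6],
    [0, 0, 8.9],
    [0, 0, 9.1],
    [0, 0, 9.3],
    [0, 0, 9.5],
    [0, 0, 9.6],
    [0, 0, 9.6]
  ],
  "rot": [
    [0, 0, 0],
    [0, 0, 0],
    [0, 0, 0],
    [0, 0, 0],
    [0, 0, 0],
    [0, 0, 0],
    [0, 0, 0],
    [0, 0, 0],
    [0, 0, 0],
    [0, 0, 0],
    [0, 0, 0],
    [0, 0, 0],
    [0, 0, 0]
  ],
  "hand": [1, 1, 1, 1, 1, 1, 1, 1, 1, 1, 1, 1, 1]
}}

```text
time: 10.15
eef_pos: [0.4565, 0.3005, 0.0563]
tool_rot: [-3.141, -0.001, 0.266]
contact_force: [0.6, -0.2, 3.2]
opening: 0.0003
gripper_force: 1.5
```

Call:
{"fn": "play_rows", "kwargs": {
  "translation": [
    [0, 0, 0.1],
    [0, 0, 0.2],
    [0, 0, 0.3],
    [0, 0, 0.4],
    [0, 0, 0.4],
    [0, 0, 0.4],
    [0, 0, 0.4],
    [0, 0, 0.4],
    [0, 0, 0.4],
    [0, 0, 0.4],
    [0, 0, 0.4],
    [0, 0, 0.4]
  ],
  "rot": [
    [0, 0, 0],
    [0, 0, 0],
    [0, 0, 0],
    [0, 0, 0],
    [0, 0, 0],
    [0, 0, 0],
    [0, 0, 0],
    [0, 0, 0],
    [0, 0, 0],
    [0, 0, 0],
    [0, 0, 0],
    [0, 0, 0]
  ],
  "hand": [1, 1, 1, 1, 1, 1, 1, 1, 1, 1, 1, 1]
}}

```text
time: 11.65
eef_pos: [0.4564, 0.3005, 0.0522]
tool_rot: [-3.141, -0.001, 0.266]
contact_force: [3.1, 1.8, 4.7]
opening: -0.0001
gripper_force: 2.4
```

Run:
```python
from workcell import snapshot
from h import *
w=snapshot("wrist")["frame"];cv2.imwrite("pics/w4.png",w)
```

```text
(no output)
```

View pics/w4.png

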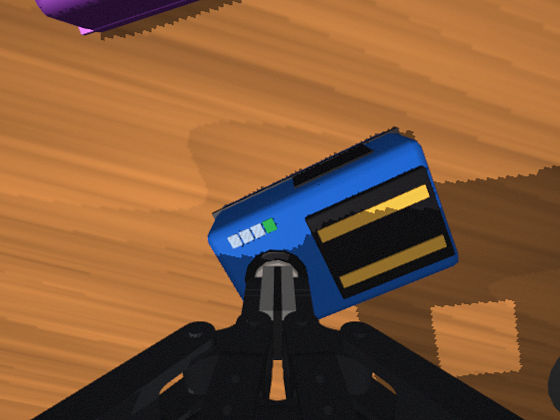

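The fingers hold the blue button in at about (277,268), with z 0.052 and 4.7 N. I'll lift clear.

Call:
{"fn": "play_rows", "kwargs": {
  "translation": [
    [0, 0, -0.5],
    [0, 0, -1.5],
    [0, 0, -4],
    [0, 0, -8],
    [0, 0, -12],
    [0, 0, -15],
    [0, 0, -17],
    [0, 0, -18],
    [0, 0, -18],
    [0, 0, -18],
    [0, 0, -18],
    [0, 0, -18]
  ],
  "rot": [
    [0, 0, 0],
    [0, 0, 0],
    [0, 0, 0],
    [0, 0, 0],
    [0, 0, 0],
    [0, 0, 0],
    [0, 0, 0],
    [0, 0, 0],
    [0, 0, 0],
    [0, 0, 0],
    [0, 0, 0],
    [0, 0, 0]
  ],
  "hand": [1, 1, 1, 1, 1, 1, 1, 1, 1, 1, 1, 1]
}}

```text
time: 13.2
eef_pos: [0.4558, 0.3002, 0.2313]
tool_rot: [3.141, 0.001, 0.266]
contact_force: [0.6, 0.1, 1.0]
opening: -0.0001
gripper_force: 0.0
```

Run:
```python
from workcell import env,snapshot,sign_off
from h import *
s=snapshot("wrist")
for a,c in white(s,(200,130,360,300),70,110):
  if a>100: print(a,ray(s,*c,.060).round(4))
t=snapshot("scene")
for a,c in white(t,(192,160,250,208))+white(t,(365,230,430,280)): print(a,ray(t,*c,.060).round(4))
st=env.read_state();print(st["eef_pos"],st["contact_force"],st["time"])
print(sign_off())
```

```text
403 [0.4554 0.2999 0.06  ]
27 [ 0.4701 -0.2709  0.06  ]
6 [ 0.4828 -0.2374  0.06  ]
43 [0.4574 0.3013 0.06  ]
4 [0.49   0.3165 0.06  ]
[0.45599716 0.30028774 0.23165365] [ 0.00874747 -0.28716674  0.27261274] 13.3
the job is handed in; nothing more can be done
None
```

I pressed the orange button and then the blue one fully in (fingertips at about 52 mm, under 6 N), held each for about a second and let it spring out, and handed the job in at 13.3 s with the arm clear and both packs in place; I could not make out the lamps lighting in the pictures.

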